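# Set out the bench for a plate repair

## Task

Set out the bench for a repair. Lay the plaster model on the middle of the glass slab and the wax block on the middle of the flat striped wax box, each with its long side along the long side of what it lies on; stand the glass dish on the bench halfway between slab and box, on the line through their middles. Only when those three are in place, because it would be in the way, fetch the liquid bottle and stand it straight in front of the dish (on the robot's side of it, square to that line) with about 25 mm clear between them; keep the bottle upright and do not disturb the lamp or the white pot.

Things in the scene. Friction and masses are not known exactly. Their poses are not given: they have to be found in the camera images.
- model: loose plaster dental arch model, cream, horseshoe of teeth on a flat base, 54 (x) x 68 (y) mm, 35 high with the teeth; the base, 21 high, is what to grip, across its 54 mm x; 110 g. Origin: centre of the underside, z up, x across, y along its long side. Starts flat on the bench.
- wax: loose pink block of wax, 35 (x) x 63 (y) x 19 mm high, one corner cut; 80 g. Origin: centre of the underside, z up, y along its long side. Starts flat on the bench.
- dish: loose small clear glass dish, octagonal with a waist, 38 mm across and 27 high; 50 g; grip across any diameter at mid-height or lower. Origin: centre of the underside, z up. Starts upright on the bench.
- bottle: loose amber glass bottle with black cap, body 42 mm diameter and 78 high, 95 high with the 24 mm wide cap; 130 g. Origin: centre of the underside, z up. Starts upright on the bench.
- slab: fixed glass mixing slab lying on the bench, 70 (x) x 100 (y) x 10 mm high; it cannot slip. Origin: centre of the underside, z up, y along its long side, x away from the robot (turned by up to about 7 degrees). It lies to the left or the right of the wax box, the middles about 0.25 m apart, their long sides roughly along the line through the middles.
- wax_case: fixed flat closed box, dark red with a pale stripe, 60 (x) x 100 (y) x 16 mm high; the wax block belongs on top of it; it cannot slip. Origin: centre of the underside, z up, y along its long side, x away from the robot.
- lamp: bystander, loose: glass spirit lamp with brass cap, 72 mm diameter, 86 high, at the left of the bench. Origin: centre of the underside.
- pot: bystander, loose: empty white plastic pot, 71 mm diameter, 67 high, at the back on the left. Origin: centre of the underside.
Things that resemble listed ones, but are neither listed nor needed, are in the scene too. Leave any red look-alike of the bottle alone.

How it is judged (in metres and radians):
On the way:
1. model on the slab, wax block on its box and dish halfway between, while the bottle still stands where it started (horizontal distance between model and slab below 0.015 m and z of model in the frame of slab between 0.006 and 0.014 m and angle between each of model, wax, dish's own z axis and vertical below 0.1 rad and angle between the y axis of model and the y axis of slab, either way round below 0.26 rad and horizontal distance between wax and wax_case below 0.015 m and z of wax in the frame of wax_case between 0.012 and 0.02 m and angle between the y axis of wax and the y axis of wax_case, either way round below 0.26 rad and x of dish in the frame of slab between -0.016 and 0.016 m and (y of dish in the frame of slab between 0.111 and 0.141 m or y of dish in the frame of slab between -0.141 and -0.111 m) and horizontal distance between dish and wax_case below 0.15 m and height (world z) of dish below 0.005 m and distance of bottle from where it was at the start of the episode below 0.02 m), for 0.2 s.
At the end, for the whole second after the job is handed in: Model on the slab and wax on the box, flat, centred within 15 mm, long sides within 15 degrees; dish upright on the bench within 13 mm of halfway between slab and box; bottle upright in front of it, 10 to 40 mm clear and within 15 mm of straight in front; all released and at rest (horizontal distance between model and slab below 0.015 m and z of model in the frame of slab between 0.006 and 0.014 m and angle between each of model, wax, dish, bottle's own z axis and vertical below 0.1 rad and angle between the y axis of model and the y axis of slab, either way round below 0.26 rad and horizontal distance between wax and wax_case below 0.015 m and z of wax in the frame of wax_case between 0.012 and 0.02 m and angle between the y axis of wax and the y axis of wax_case, either way round below 0.26 rad and x of dish in the frame of slab between -0.016 and 0.016 m and (y of dish in the frame of slab between 0.111 and 0.141 m or y of dish in the frame of slab between -0.141 and -0.111 m) and horizontal distance between dish and wax_case below 0.15 m and height (world z) of each of dish, bottle below 0.005 m and x of bottle in the frame of slab between -0.09 and -0.045 m and (y of bottle in the frame of slab between 0.108 and 0.144 m or y of bottle in the frame of slab between -0.144 and -0.108 m) and horizontal distance between bottle and wax_case below 0.18 m and horizontal distance between bottle and dish between 0.048 and 0.083 m and linear speed of each of model, wax, dish, bottle below 0.02 m/s); the robot touches nothing.
It fails at once if the bottle is tipped over (angle between bottle's own z axis and vertical above 0.6 rad).
It fails at once if the spirit lamp is disturbed (distance of lamp from where it was at the start of the episode above 0.02 m).
It fails at once if the white pot is disturbed (distance of pot from where it was at the start of the episode above 0.02 m).
It also fails if it takes over 120 s, if anything falls off the work surface, if the arm or the gripper's body presses on something with over 40 N, if the wrist force passes 120 N, or if a joint passes its speed limit or range.

## Robot

A 6-joint arm with a two-finger parallel gripper is mounted at the origin on a cart in front of the work surface, level with it; the furniture and walls round the work are solid. World frame = base frame: x ahead of the robot, y to its left, z up, the work surface at z = 0. Lengths are in mm, angles in degrees, forces in N, time in s.
With the tool pointing down it reaches from about 300 to 850 mm from the base axis. Payload 4.2 kg.
Tool frame: the origin (TCP) lies midway between the tips of the shut fingers; the grasp point (between the pads) lies 19 mm behind it; z points along the fingers, y is the line along which they close (so a half turn about z gives the same grasp; the last joint's range is limited). The gripper opens to 91 mm and grips with 3 to 60 N. Pads are 32 mm wide; open, the fingers measure 118 mm over their backs; the gripper's body (76 mm by 178 mm) begins 60 mm behind the grasp point.
Start: joints at [-66.291, 18.312, 89.639, -0, 72.044, -1.146], TCP at [241.69, -521.756, 213.976] pointing down, gripper open.
Joint ranges: [-177.97, 177.97], [-48.28, 115.42], [12.27, 149.76], [-77.06, 257.06], [2.81, 150.46], [-146.56, 146.56]. Speed limits (degrees/s): [147.25, 147.25, 180, 180, 180, 180].

## Interface

Orientations are given as [roll, pitch, yaw] about the fixed x, y, z axes, in that order (R = Rz(yaw) Ry(pitch) Rx(roll)).
In Python, from workcell import env gives the robot as it stands.
- The arm moves only by the shell command python3 -m jog 'ROWS' [FORCE]. ROWS is a JSON object of lists of equal length, an entry for each row: "jaw": the finger opening in mm, from 0 to 91.2; "slide": the shift along the tool's x, y, z in units of 30 mm (1.0 is 30 mm), a list of three; "spin": the turn about the tool's z in units of 8 degrees (1.0 is 8 degrees). In form: {"jaw": [jaw, ...], "slide": [[dx, dy, dz], ...], "spin": [spin, ...]}. A call has 1 to 10 rows; each row shifts and turns the commanded pose from where the row before left it, along the tool's axes as they then stand; what a row does not reach is not made up. A row lasts 1/10 s, in which the tool goes at most 50 mm and 8.59 degrees, less where a joint would pass 70% of its speed; a pose out of reach is approached as far as the arm can. A call is refused whole if a number of a shift passes 1 or a number of a turn 1, either way. A call with a gripper value outside its range is refused whole. The fingers move at their own pace and stop on an object; FORCE is the grip in N (left out, the last holds). Time passes only in rows, so rows that do not move let the fingers close. It gives the time, the measured TCP pose, the force, the opening and the grip force at its end, in the units of the state.
- env.state(): the state, without advancing time (a new reading comes with each control period).
- env.grab_frame(name): name is "side" or "top" or "wrist"; returns the picture (384x512x3 uint8, red, green, blue); there is no depth.
- env.camera_model(name): a dict with "fx", "fy", "cx", "cy" (pixels), "camera_from_world" (4x4, takes a point from world to camera coordinates). Camera axes: x right, y up, looking along -z (the intrinsics and any distortion apply to the point x, -y, -z); pixel columns grow to the right and rows downward; lengths in mm; the calibration is good to about 2 mm. A picture is of the moment at which its call begins: read the wrist's pose just before it. camera_model takes no time and is no camera call; for the wrist camera it gives the pose at the moment of the call.
- env.job_done(): hands the job in; it is judged then, once.
The state is a dict: "time_s": time; "qpos": joint angles; "qvel": joint speeds; "effort": joint torques, N m; "ee_pos": TCP position; "ee_rot": TCP orientation; "force": force on the tool from outside, world axes, zero at the start; "torque": the same for the moment, N m; "gripper_width": finger opening in mm; "gripper_force": force on a finger pad.
Only numpy, scipy, OpenCV 4.12 (cv2) and the standard library are available. Lean on these libraries where they do the work, as an engineer would, in place of code of your own. Each camera call takes 0.05 s, during which the arm holds its last target. There are 200 camera calls.

## Working session

There is one attempt and no reset: what is moved stays moved. The work goes in short steps, Python scripts to look and compute and a shell command to move; the robot and the scene stay as the last step left them, time stands still between calls to the robot, and variables do not carry over. Pictures are saved under pics/ and viewed, at most 14 in all, crops included, and the job is handed in when it is done.

```bash
mkdir -p pics; ls; python3 - <<'E'
from workcell import env
import cv2,numpy as np
print(env.state())
for n in ("top","side"):
    im=env.grab_frame(n); m=env.camera_model(n)
    cv2.imwrite(f"pics/{n}0.png",cv2.resize(im[:,:,::-1],(800,600),interpolation=cv2.INTER_CUBIC))
    print(n,m)
E
```

```text
pics
{'time_s': 0.0, 'qpos': array([-6.62909854e+01,  1.83512684e+01,  8.97078949e+01, -2.30418386e-03,
        7.20420137e+01, -1.14831153e+00]), 'qvel': array([ 0.0689484 ,  0.01252781,  0.00290238, -0.02902102,  0.01196286,
       -0.0595082 ]), 'effort': array([ 5.51122207e-05, -4.12457085e+01, -2.31971544e+01,  7.25796609e-02,
        4.56606550e-02, -1.60944396e-04]), 'ee_pos': array([ 241.46954086, -521.27940517,  213.11391796]), 'ee_rot': array([-1.79898799e+02,  1.62597701e-04,  2.48580387e+01]), 'force': array([-0.95501237, -1.12708788,  0.66191591]), 'torque': array([ 0.02628212, -0.00041158,  0.00734741]), 'gripper_force': 0.0, 'gripper_width': 91.27572391889757}
top {'fx': 377.78404786162486, 'fy': 377.78404786162486, 'cx': 258.22984750175993, 'cy': 190.29618514065, 'camera_from_world': array([[-2.16354720e-02, -9.99724786e-01,  9.06963271e-03,
         4.01397380e+01],
       [ 9.94728544e-01, -2.06160553e-02,  1.00449497e-01,
        -5.34401923e+02],
       [-1.00234872e-01,  1.11950948e-02,  9.94900819e-01,
        -9.27609710e+02],
       [ 0.00000000e+00,  0.00000000e+00,  0.00000000e+00,
         1.00000000e+00]])}
side {'fx': 456.05183403986433, 'fy': 456.05183403986433, 'cx': 258.5969205715061, 'cy': 186.60595454565274, 'camera_from_world': array([[-8.75149858e-01, -4.83842943e-01, -2.95500533e-03,
         5.06567002e+02],
       [ 1.85592289e-01, -3.41317236e-01,  9.21443458e-01,
        -1.28547173e+02],
       [-4.46842509e-01,  8.05852686e-01,  3.88501250e-01,
        -1.06178078e+03],
       [ 0.00000000e+00,  0.00000000e+00,  0.00000000e+00,
         1.00000000e+00]])}
```

View pics/top0.png

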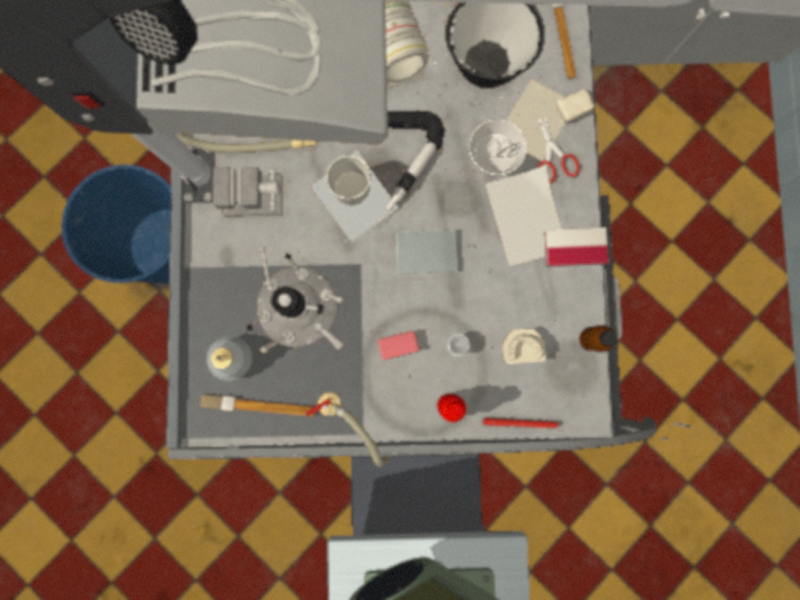

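View pics/side0.png

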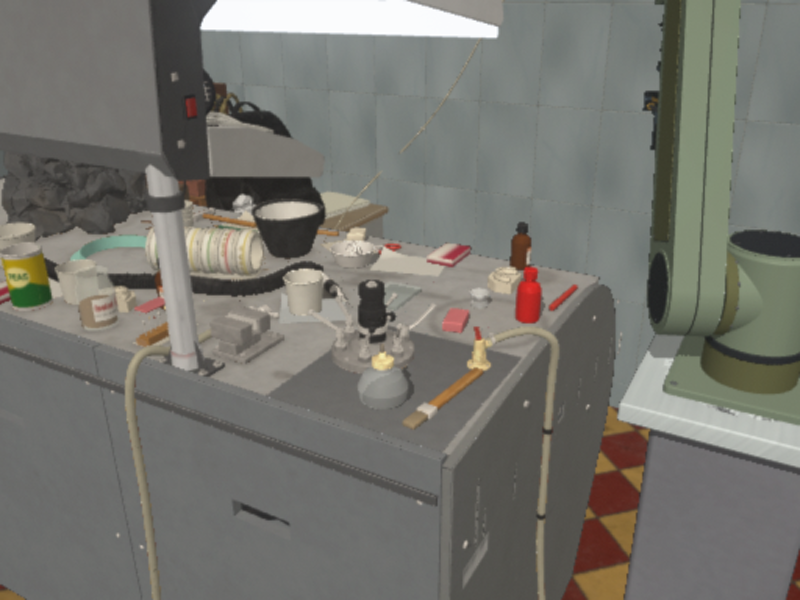

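Candidates, in top view (800x600) pixels:
- Bottle: amber at (597,338), red look-alike at (452,407). I choose the amber one.
- Wax: pink block at (398,345). The other pink piece, far left in the side view at (150,303), is not it.
- Dish: clear glass at (459,344), versus the bowl at (498,147).
- Model: (524,346).
- Slab: (428,252), versus the sheet under the pot at (355,195).
- Wax box: red and white at (577,248).

Next is a close crop.

```bash
cat > h.py <<'E'
from workcell import env
import cv2,numpy as np
def crop(n,x0,y0,w,h,s,f):
    im=env.grab_frame(n)
    c=cv2.resize(im[y0:y0+h,x0:x0+w,::-1],None,fx=s,fy=s,interpolation=cv2.INTER_CUBIC)
    cv2.imwrite(f"pics/{f}.png",c)
def back(m,u,v,z):
    T=np.array(m["camera_from_world"]);R,t=T[:3,:3],T[:3,3]
    d=R.T@np.array([(u-m["cx"])/m["fx"],-(v-m["cy"])/m["fy"],-1]); c=-R.T@t
    return c+d*(z-c[2])/d[2]
def proj(m,p):
    q=np.array(m["camera_from_world"])@np.append(p,1)
    return m["cx"]+m["fx"]*q[0]/-q[2], m["cy"]-m["fy"]*q[1]/-q[2]
E
python3 - <<'E'
from h import *
crop("top",235,140,170,130,4.6,"top1")
E
```

```text
(no output)
```

View pics/top1.png

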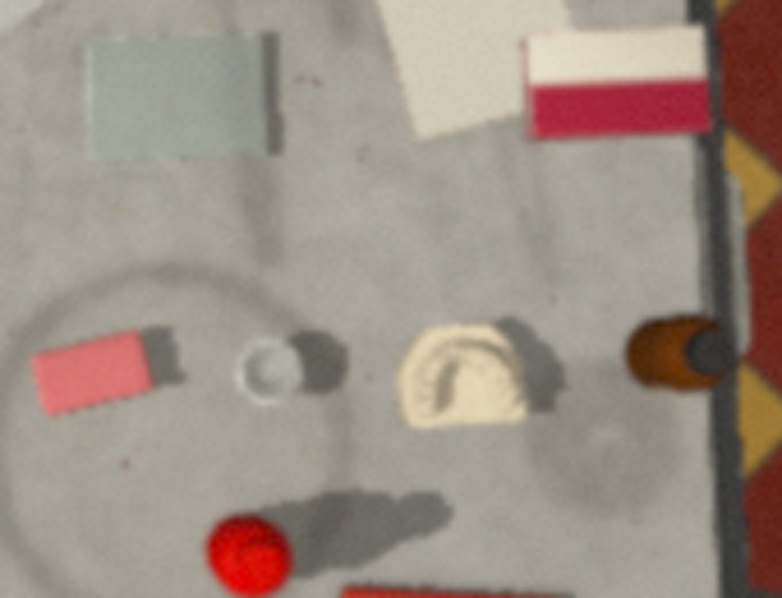

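The crop shows the slab with corners about (88,36) to (265,156), and the wax box at (527,33) to (711,138). The wax is at (92,373), the dish rim at (269,370), the model at (462,377), and the amber bottle with its black cap at (708,352). The red bottle is at (250,555) and stays where it is.

```bash
python3 - <<'E'
from h import *
np.set_printoptions(precision=1,suppress=True)
m=env.camera_model("top")
B=lambda u,v,z: back(m,235+u/4.6-.5+.5/4.6,140+v/4.6-.5+.5/4.6,z)[:2]
def quad(name,cs,z):
    P=np.array([B(*c,z) for c in cs]); e=P[1]-P[0]+P[2]-P[3]
    print(name,P.mean(0),"len",np.linalg.norm(e)/2,np.linalg.norm(P[3]-P[0]+P[2]-P[1])/2,"ydir",np.degrees(np.arctan2(-e[1],-e[0]))-90)
quad("slab",[(88,36),(265,34),(263,156),(88,158)],10)
quad("case",[(527,33),(706,25),(711,131),(536,138)],16)
quad("wax",[(32,356),(138,331),(153,389),(48,415)],19)
print("dish",B(269,370,27)); print("cap",B(710,352,95)); print("body base left", B(628,350,30))
quad("model",[(405,330),(520,325),(525,418),(410,428)],18)
print("red",B(250,550,80),"case-right wall",B(720,352,10))
E
```

```text
slab [613.8 -11. ] len 99.23621889764495 69.66199495300106 ydir -0.4859724786076356
case [ 615.8 -260.4] len 99.94514297206086 60.13740975835357 ydir 1.3103207858981563
wax [459.1  39.1] len 59.57996948866045 33.145180104965824 ydir 12.321736373023128
dish [458.3 -57. ]
cap [ 461.3 -274.4]
body base left [ 464.9 -252.8]
model [ 453.4 -165.8] len 63.668794523093794 52.451734878716735 ydir 2.4711521981144955
red [366.1 -39.1] case-right wall [ 463.3 -310.3]
```

```bash
cat >> h.py <<'E'
def go(x,y,z,yaw):
    s=env.state(); p=s["ee_pos"]; a=np.radians(s["ee_rot"][2]); d=np.array([x,y,z])-p
    t=np.array([np.cos(a)*d[0]+np.sin(a)*d[1], np.sin(a)*d[0]-np.cos(a)*d[1], -d[2]])/30
    print("t",round(s["time_s"],2),"at",p.round(1),s["ee_rot"].round(1),"slide",t.round(2),"spin",round(((s["ee_rot"][2]-yaw+180)%360-180)/8,2),"w",round(s["gripper_width"],1),"f",round(s["gripper_force"],1))
E
python3 - <<'E'
from h import *
np.set_printoptions(precision=1,suppress=True)
m=env.camera_model("top");s=env.camera_model("side")
for z in (200,300,400,500):
    p=back(m,385/1.5625,138/1.5625,z); print(z,p,np.array(proj(s,p))*1.5625)
w=np.linalg.inv(env.camera_model("wrist")["camera_from_world"]); print(w)
go(453,-166,200,92.5)
E
python3 -m jog '{"jaw":[91,91,91,91,91,91,91,91,91],"slide":[[0,0,0],[0,0,0],[0,0,0],[0,0,0],[0,0,0],[0,0,0],[0,0,0],[0,0,0],[0,0,0]],"spin":[-0.94,-0.94,-0.94,-0.94,-0.94,-0.94,-0.94,-0.94,-0.93]}'
```

```text
200 [735.7  51.2 200. ] [312.9 193.6]
300 [697.5  49.7 300. ] [328.7 139.1]
400 [659.4  48.2 400. ] [345.8  79.5]
500 [621.2  46.7 500. ] [364.7  13.9]
[[   0.4    0.9    0.2  301.7]
 [  -0.9    0.4    0.1 -492.8]
 [  -0.    -0.2    1.   384.2]
 [   0.     0.     0.     1. ]]
t 0.15 at [ 241.5 -521.4  213.3] [-179.9   -0.    24.9] slide [11.4 -7.8  0.4] spin -8.46 w 91.5 f 0.0
time_s: 1.05
ee_pos: [241.6, -521.6, 213.6]
ee_rot: [-180.0, -0.0, 92.8]
force: [0.5, 0.0, -0.1]
gripper_width: 90.9
gripper_force: 0.0
```

```bash
python3 -m jog '{"jaw":[91,91,91,91,91,91,91,91,91,91],"slide":[[0.8,0.4,0],[0.95,0.55,0],[0.95,0.55,0],[0.95,0.55,0],[0.95,0.55,0],[0.95,0.55,0],[0.95,0.55,0],[0.95,0.55,0],[0.95,0.55,0],[0.95,0.55,0]],"spin":[0,0,0,0,0,0,0,0,0,0]}'; python3 -c "
from h import *
go(453,-166,200,92.5)"
```

```text
time_s: 2.05
ee_pos: [390.3, -233.3, 213.8]
ee_rot: [-180.0, -0.0, 92.4]
force: [-0.4, -1.0, 0.5]
gripper_width: 91.2
gripper_force: 0.0
t 2.05 at [ 390.3 -233.3  213.8] [-180.    -0.    92.4] slide [2.15 2.18 0.46] spin -0.01 w 91.2 f 0.0
```

```bash
python3 -m jog '{"jaw":[91,91,91,91,91],"slide":[[0.8,0.8,0],[0.8,0.8,0],[0.55,0.58,0],[0,0,0],[0,0,0]],"spin":[0,0,0,0,0]}'; python3 -c "
from h import *
import json
go(453,-166,200,92.5)
m=env.camera_model('wrist'); json.dump({k:np.array(v).tolist() for k,v in m.items()},open('w1.json','w'))
crop('wrist',0,0,512,384,1.5625,'w1')"
```

```text
time_s: 2.55
ee_pos: [452.3, -167.3, 213.6]
ee_rot: [-179.9, 0.0, 92.5]
force: [-0.9, 0.3, -0.2]
gripper_width: 91.3
gripper_force: 0.0
t 2.55 at [ 452.3 -167.3  213.6] [-179.9    0.    92.5] slide [0.04 0.03 0.45] spin 0.0 w 91.3 f 0.0
```

View pics/w1.png

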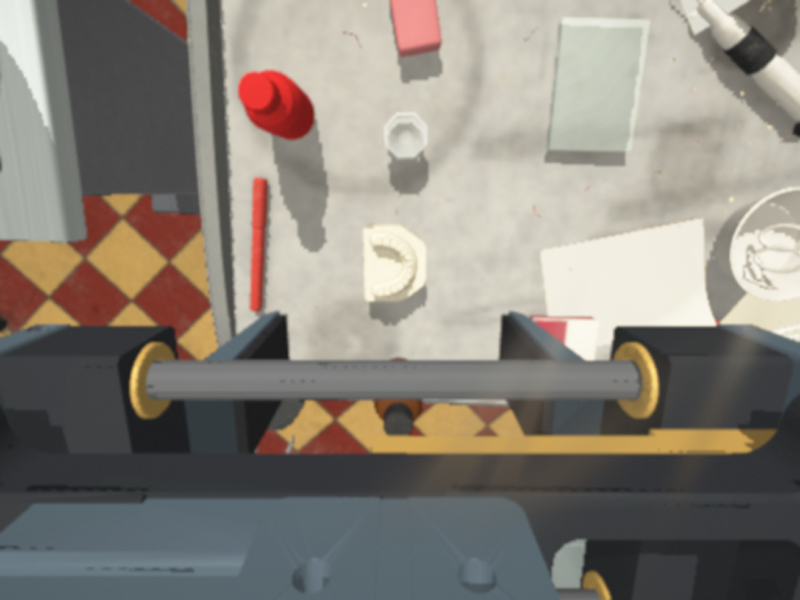

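The wrist view shows the model base with left edge (364,226)-(365,302) and right extreme about x=426, the dish rim at (406,135), and the slab corners at (563,18), (648,20), (630,152) and (550,150).

```bash
python3 - <<'E'
from h import *
import json
np.set_printoptions(precision=1,suppress=True)
m={k:np.array(v) for k,v in json.load(open("w1.json")).items()}
B=lambda u,v,z: back(m,u/1.5625-.2,v/1.5625-.2,z)[:2]
for n,u,v,z in [("mA",364,226,21),("mB",365,302,21),("mR",426,262,21),("mtop",395,224,21),("mbot",390,302,21),("dish",406,135,27),("sl",563,18,10),("sl",648,20,10),("sl",630,152,10),("sl",550,150,10)]: print(n,B(u,v,z))
p=np.mean([B(*q,10) for q in [(563,18),(648,20),(630,152),(550,150)]],0);print("slab",p)
E
```

```text
mA [ 424.2 -129.5]
mB [ 427.  -197.2]
mR [ 479.5 -158.4]
mtop [ 450.8 -126.6]
mbot [ 449.5 -196.2]
dish [456.4 -55. ]
sl [576.8  40.1]
sl [644.4  41.7]
sl [647.9 -58. ]
sl [579.7 -59.4]
slab [612.2  -8.9]
```

```bash
python3 -m jog '{"jaw":[91,91,91,91,91,91,91,91,91,91],"slide":[[0.14,0.02,0.7],[0,0,1],[0,0,1],[0,0,1],[0,0,1],[0,0,1],[0,0,0.7],[0,0,0.4],[0,0,0.18],[0,0,0]],"spin":[0,0,0,0,0,0,0,0,0,0]}'; python3 -c "
from h import *
go(453,-163,4,92.5)"
```

```text
time_s: 3.6
ee_pos: [452.3, -163.8, 4.2]
ee_rot: [-179.9, -0.0, 92.4]
force: [-0.9, 0.6, -0.1]
gripper_width: 90.9
gripper_force: 0.0
t 3.6 at [ 452.3 -163.8    4.2] [-179.9   -0.    92.4] slide [0.03 0.03 0.01] spin -0.01 w 90.9 f 0.0
```

```bash
python3 -m jog '{"jaw":[50,50,50,50,50,50,50,50],"slide":[[0,0,0],[0,0,0],[0,0,0],[0,0,0],[0,0,0],[0,0,0],[0,0,0],[0,0,0]],"spin":[0,0,0,0,0,0,0,0]}' 20; python3 -m jog '{"jaw":[50,50,50,50,50],"slide":[[0,0,-0.4],[0,0,-0.8],[0,0,-0.8],[0,0,-0.6],[0,0,0]],"spin":[0,0,0,0,0]}'; python3 -c "
from h import *
go(612.7,-10,80,91)"
```

```text
time_s: 4.4
ee_pos: [453.1, -163.2, 4.8]
ee_rot: [180.0, 0.0, 92.5]
force: [-0.2, 0.7, 4.6]
gripper_width: 54.0
gripper_force: 20.0
time_s: 4.9
ee_pos: [454.6, -163.8, 84.3]
ee_rot: [179.7, 0.1, 92.5]
force: [0.7, 0.9, -1.6]
gripper_width: 54.0
gripper_force: 20.0
t 4.9 at [ 454.6 -163.8   84.3] [1.797e+02 1.000e-01 9.250e+01] slide [4.9  5.48 0.14] spin 0.18 w 54.0 f 20.0
```

```bash
python3 -m jog '{"jaw":[50,50,50,50,50,50,50,50,50,50],"slide":[[0.3,0.4,0],[0.7,0.75,0],[0.7,0.75,0],[0.7,0.8,0],[0.7,0.8,0],[0.7,0.8,0],[0.7,0.75,0],[0.4,0.43,0],[0,0,0],[0,0,0]],"spin":[0.18,0,0,0,0,0,0,0,0,0]}'; python3 -c "
from h import *
go(612.7,-10,14.5,91)
import json
m=env.camera_model('wrist'); json.dump({k:np.array(v).tolist() for k,v in m.items()},open('w2.json','w'))
crop('wrist',0,0,512,384,1.5625,'w2')"
```

```text
time_s: 5.9
ee_pos: [613.3, -13.0, 80.8]
ee_rot: [-179.8, 0.0, 91.1]
force: [0.6, 0.1, -0.3]
gripper_width: 54.0
gripper_force: 20.0
t 5.9 at [613.3 -13.   80.8] [-179.8    0.    91.1] slide [ 0.1  -0.02  2.21] spin 0.01 w 54.0 f 20.0
```

View pics/w2.png

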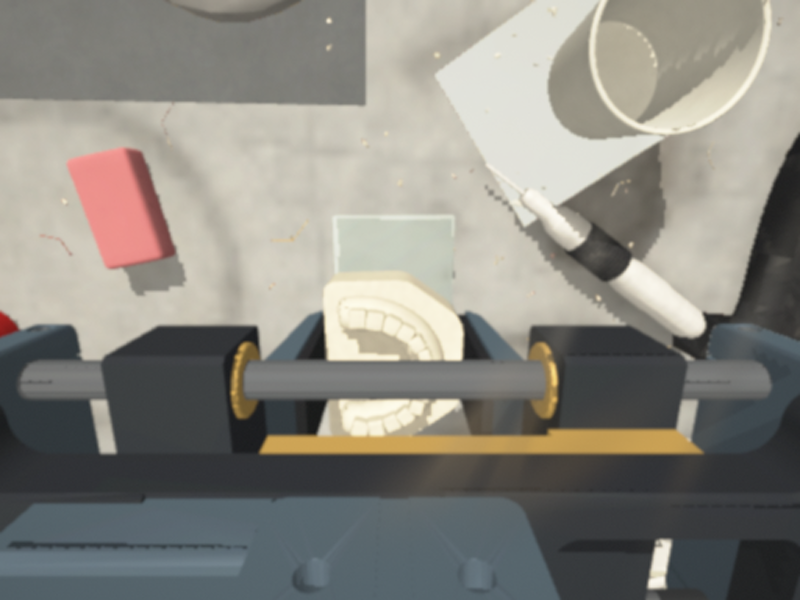

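The slab's far edge runs (334,216)-(455,216), with its sides near x=334 and 455. The model base's far edge is near row 274, and its side columns are 325 and 462.

```bash
python3 - <<'E'
from h import *
import json
np.set_printoptions(precision=1,suppress=True)
m={k:np.array(v) for k,v in json.load(open("w2.json")).items()}
B=lambda u,v,z: back(m,u/1.5625-.2,v/1.5625-.2,z)[:2]
for n,u,v,z in [("sA",334,216,10),("sB",455,216,10),("s left side",326,300,10),("model far",375,274,97),("model L",325,330,97),("model R",462,330,97)]: print(n,B(u,v,z))
for n,cs in [("wax",[(69,161),(129,149),(172,246),(107,268)])]:
    P=np.array([B(*c,19) for c in cs]);print(P,P.mean(0))
E
```

```text
sA [577.6  40.5]
sB [646.4  41.8]
s left side [572.1  -9.1]
model far [605.2  24.3]
model L [585.9   1.7]
model R [639.2   2.8]
[[438.   67.2]
 [470.8  73.8]
 [488.1  22.7]
 [449.9   9.5]] [461.7  43.3]
```

```bash
python3 -m jog '{"jaw":[50,50,50,50,50,50],"slide":[[0,-0.02,0.6],[0,0,0.8],[0,0,0.4],[0,0,0.25],[0,0,0.13],[0,0,0]],"spin":[0,0,0,0,0,0]}'; python3 -c "
from h import *
go(612.7,-10,14.5,91); print(env.state()['force'])"
```

```text
time_s: 6.55
ee_pos: [614.0, -13.3, 17.2]
ee_rot: [-180.0, 0.0, 91.0]
force: [-0.2, 0.2, -0.2]
gripper_width: 54.0
gripper_force: 20.0
t 6.55 at [614.  -13.3  17.2] [-180.    0.   91.] slide [ 0.11 -0.04  0.09] spin -0.0 w 54.0 f 20.0
[-0.23592043  0.24220262 -0.24977306]
```

```bash
python3 -m jog '{"jaw":[50,50,60,75,91,91,91],"slide":[[0,-0.03,0.08],[0,0,0],[0,0,0],[0,0,0],[0,0,0],[0,0,0],[0,0,0]],"spin":[0,0,0,0,0,0,0]}';python3 -m jog '{"jaw":[91,91,91,91,91,91],"slide":[[0,0,-0.4],[0,0,-0.8],[0,0,-1],[0,0,-1],[0,0,-1],[0,0,0]],"spin":[0,0,0,0,0,0]}'; python3 -c "
from h import *
go(461,46,140,102.3)"
```

```text
time_s: 7.25
ee_pos: [613.1, -13.0, 14.9]
ee_rot: [180.0, 0.0, 91.0]
force: [-0.1, 0.0, -0.7]
gripper_width: 89.0
gripper_force: 0.0
time_s: 7.85
ee_pos: [616.1, -13.1, 146.5]
ee_rot: [179.4, 0.0, 91.0]
force: [-0.2, 0.7, -0.1]
gripper_width: 91.0
gripper_force: 0.0
t 7.85 at [616.1 -13.1 146.5] [179.4   0.   91. ] slide [ 2.06 -5.13  0.22] spin -1.41 w 91.0 f 0.0
```

```bash
python3 -m jog '{"jaw":[91,91,91,91,91,91,91,91,91],"slide":[[0.1,-0.4,0],[0.1,-0.8,0],[0.1,-0.9,0],[0.1,-0.9,0],[0.1,-0.9,0],[0.1,-0.8,0],[0.1,-0.4,0],[0,0,0],[0,0,0]],"spin":[0,0,0,0,0,0,0,0,0]}'; python3 -c "
from h import *
import json
go(461,46,140,102.3)
m=env.camera_model('wrist'); json.dump({k:np.array(v).tolist() for k,v in m.items()},open('w3.json','w'))
crop('wrist',0,0,512,384,1.5625,'w3')"
```

```text
time_s: 8.75
ee_pos: [460.3, 5.3, 140.6]
ee_rot: [180.0, 0.0, 91.0]
force: [0.3, -1.2, 0.9]
gripper_width: 90.9
gripper_force: 0.0
t 8.75 at [460.3   5.3 140.6] [180.   0.  91.] slide [1.36 0.05 0.02] spin -1.41 w 90.9 f 0.0
```

View pics/w3.png

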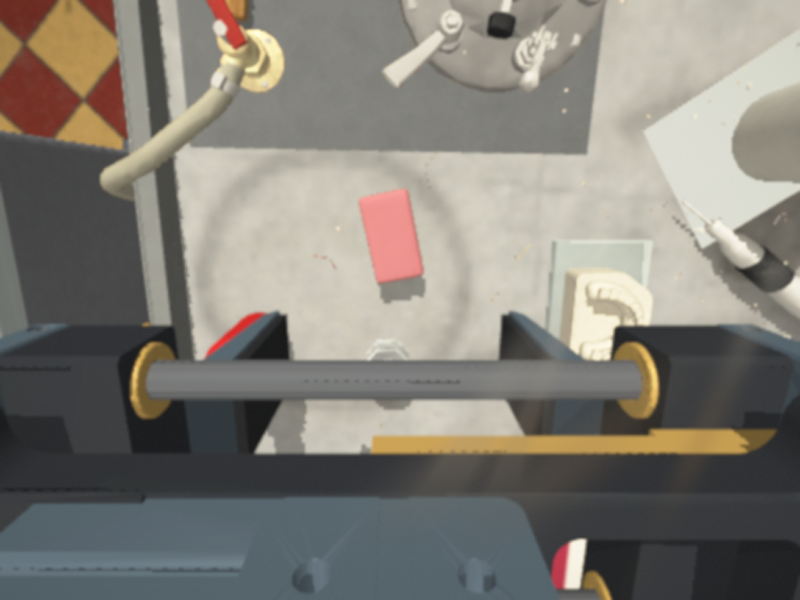

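Wax top corners are at (360,200), (406,189), (423,275) and (378,283). The model sits on the slab.

```bash
python3 - <<'E'
from h import *
import json
np.set_printoptions(precision=1,suppress=True)
m={k:np.array(v) for k,v in json.load(open("w3.json")).items()}
B=lambda u,v,z: back(m,u/1.5625-.2,v/1.5625-.2,z)[:2]
P=np.array([B(*c,19) for c in [(360,200),(406,189),(423,275),(378,283)]]);print(P,P.mean(0)); e=P[0]-P[3]+P[1]-P[2]
yd=np.degrees(np.arctan2(e[1],e[0]))-90; print(yd,np.linalg.norm(e)/2)
c=P.mean(0); go(c[0],c[1]+4,4.5,90+yd)
print("model far edge",B(590,268,31),"slab far",B(555,242,10),B(651,242,10),"model L bottom of base",B(566,320,31), "red", B(255,320,78))
E
```

```text
[[435.7  67. ]
 [466.9  74.9]
 [480.6  15.7]
 [448.5   9.2]] [457.9  41.7]
12.74415148696876 59.956116605429976
t 8.8 at [460.7   5.3 140.7] [179.9   0.   91. ] slide [ 1.4 -0.1  4.5] spin -1.47 w 91.0 f 0.0
model far edge [593.2  24.9] slab far [575.5  39.8] [644.7  41.1] model L bottom of base [581.1 -12.3] red [379.   -1.4]
```

```bash
python3 - <<'E'
from h import *
import json
np.set_printoptions(precision=1,suppress=True)
m={k:np.array(v) for k,v in json.load(open("w1.json")).items()}
B=lambda u,v,z: back(m,u/1.5625-.2,v/1.5625-.2,z)[:2]
for z in (85,95,105): print(B(260,92,z))
print("body bottom right",B(300,128,5),B(312,108,10))
t=env.camera_model("top"); print("top", [back(t,235+258/4.6,140+548/4.6,z)[:2] for z in (85,95)])
E
```

```text
[357.6 -39.8]
[360.7 -41.8]
[363.7 -43.8]
body bottom right [366.3 -50.6] [377.5 -35.2]
top [array([366.5, -43.6]), array([367.3, -42.7])]
```

```bash
python3 -m jog '{"jaw":[91,91,91,91,91,91,91,91,91,91],"slide":[[0.5,-0.04,0],[0.6,-0.06,0],[0.3,0,0],[0,0,0.5],[0,0,1],[0,0,1],[0,0,1],[0,0,0.6],[0,0,0.4],[0,0,0]],"spin":[0,0,0,-0.75,-0.72,0,0,0,0,0]}'; python3 -c "
from h import *
go(457.9,45.7,4.5,102.7)"
```

```text
time_s: 9.8
ee_pos: [455.5, 47.0, 4.0]
ee_rot: [-179.8, -0.0, 102.8]
force: [0.7, -0.6, 1.1]
gripper_width: 91.3
gripper_force: 0.0
t 9.8 at [455.5  47.    4. ] [-179.8   -0.   102.8] slide [-0.06  0.07 -0.02] spin 0.01 w 91.3 f 0.0
```

Close, lift, then go to the wax box at (615.8,-260.4).

```bash
python3 -m jog '{"jaw":[30,30,30,30,30,30,30,30,30,30],"slide":[[-0.06,0.07,0],[0,0,0],[0,0,0],[0,0,0],[0,0,0],[0,0,0],[0,0,0],[0,0,0],[0,0,0],[0,0,0]],"spin":[0,0,0,0,0,0,0,0,0,0]}' 20; python3 -m jog '{"jaw":[30,30,30,30,30,30,30],"slide":[[0,0,-0.4],[0,0,-0.8],[0,0,-0.9],[0,0,-0.9],[0,0,-0.4],[0,0,0],[0,0,0]],"spin":[0,0,0,0,0,0.7,0.7]}'; python3 -c "
from h import *
go(520,-150,100,91.5)"
```

```text
time_s: 10.8
ee_pos: [458.3, 45.9, 5.8]
ee_rot: [-180.0, 0.0, 102.8]
force: [-0.8, 0.9, 1.6]
gripper_width: 35.2
gripper_force: 20.0
time_s: 11.5
ee_pos: [458.6, 45.9, 108.1]
ee_rot: [179.9, 0.0, 91.3]
force: [-0.1, 0.8, -1.0]
gripper_width: 35.0
gripper_force: 20.0
t 11.5 at [458.6  45.9 108.1] [179.9   0.   91.3] slide [-6.58  1.89  0.27] spin -0.02 w 35.0 f 20.0
```

```bash
python3 -m jog '{"jaw":[30,30,30,30,30,30,30,30,30,30],"slide":[[-0.4,0.2,0],[-0.8,0.4,0],[-0.95,0.5,0],[-0.95,0.5,0],[-0.95,0.5,0],[-0.95,0.5,0],[-0.95,0.5,0],[-0.95,0.5,0],[-0.95,0.5,0],[-0.8,0.5,0]],"spin":[0,0,0,0,0,0,0,0,0,0]}';python3 -c "
from h import *
go(615.5,-256,90,91.3)"
```

```text
time_s: 12.5
ee_pos: [603.8, -212.4, 107.0]
ee_rot: [-180.0, 0.0, 91.7]
force: [0.2, 0.4, -1.2]
gripper_width: 34.9
gripper_force: 20.0
t 12.5 at [ 603.8 -212.4  107. ] [-180.     0.    91.7] slide [-1.46  0.35  0.57] spin 0.04 w 34.9 f 20.0
```

```bash
python3 -m jog '{"jaw":[30,30,30,30,30],"slide":[[-0.6,0.2,0.2],[-0.6,0.1,0.2],[-0.2,0.05,0.15],[0,0,0],[0,0,0]],"spin":[0,0,0,0,0]}';python3 -c "
from h import *
go(615.5,-256,20.5,91.3)
import json
m=env.camera_model('wrist'); json.dump({k:np.array(v).tolist() for k,v in m.items()},open('w4.json','w'))
crop('wrist',0,0,512,384,1.5625,'w4')"
```

```text
time_s: 13.0
ee_pos: [614.5, -250.6, 90.9]
ee_rot: [-179.9, -0.1, 91.6]
force: [0.3, -0.4, -0.9]
gripper_width: 35.6
gripper_force: 20.0
t 13.0 at [ 614.5 -250.6   90.9] [-1.799e+02 -1.000e-01  9.160e+01] slide [-0.18  0.03  2.35] spin 0.04 w 35.6 f 20.0
```

View pics/w4.png

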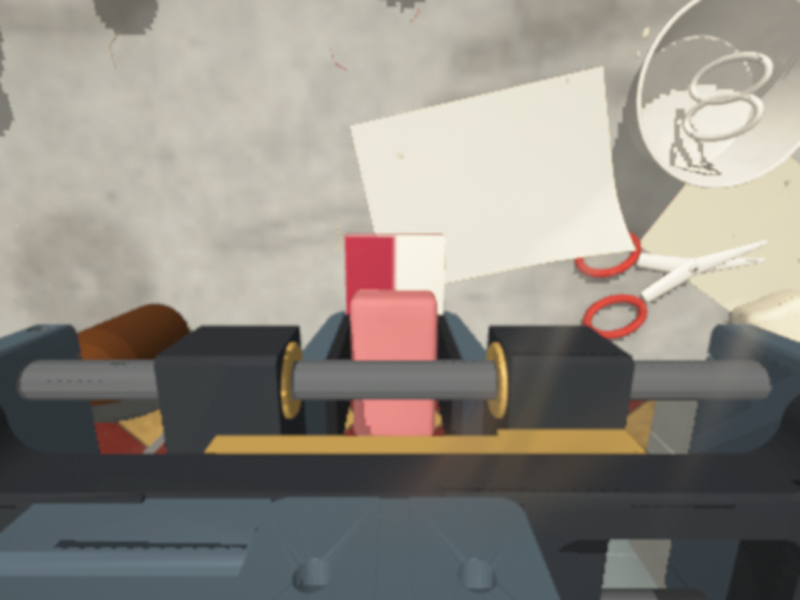

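The box's far top edge runs (346,236)-(444,236). The wax's far edge is at row 292, columns 352-438.

```bash
python3 - <<'E'
from h import *
import json
np.set_printoptions(precision=1,suppress=True)
m={k:np.array(v) for k,v in json.load(open("w4.json")).items()}
B=lambda u,v,z: back(m,u/1.5625-.2,v/1.5625-.2,z)[:2]
for n,u,v,z in [("cA",346,236,16),("cB",444,236,16),("wax far",395,292,104),("wL",352,310,104),("wR",437,310,104)]: print(n,B(u,v,z))
E
```

```text
cA [ 584.8 -209. ]
cB [ 642.2 -207.3]
wax far [ 613.7 -220.9]
wL [ 597.1 -228.6]
wR [ 630.4 -227.7]
```

```bash
python3 -m jog '{"jaw":[30,30,30,30,30,30,30],"slide":[[-0.2,0.02,0.5],[0,0,0.8],[0,0,0.5],[0,0,0.3],[0,0,0.15],[0,0,0],[0,0,0]],"spin":[0,0,0,0,0,0,0]}';python3 -c "
from h import *
go(615,-257,21.5,91.3); print(env.state()['force'])"
```

```text
time_s: 13.75
ee_pos: [616.5, -257.6, 24.5]
ee_rot: [179.9, 0.0, 91.6]
force: [-0.3, 0.1, -1.0]
gripper_width: 35.2
gripper_force: 20.0
t 13.75 at [ 616.5 -257.6   24.5] [179.9   0.   91.6] slide [ 0.02 -0.05  0.1 ] spin 0.04 w 35.2 f 20.0
[-0.32900912  0.14231817 -1.02999352]
```

```bash
python3 -m jog '{"jaw":[30,30,40,60,91,91,91],"slide":[[0,-0.03,0.1],[0,0,0],[0,0,0],[0,0,0],[0,0,0],[0,0,0],[0,0,0]],"spin":[0,0,0,0,0,0,0]}';python3 -m jog '{"jaw":[91,91,91,91,91,91,91,91,91,91],"slide":[[0,0,-0.4],[0,0,-0.8],[0,0,-1],[0,0,-1],[0,0,-1],[0.4,-0.4,0],[0.7,-0.6,0],[0.7,-0.6,0],[0.7,-0.6,0],[0.7,-0.6,0]],"spin":[0,0,0,0,0,0,0,0,0,0]}'; python3 -c "
from h import *
go(457.3,-90,140,91.6)"
```

```text
time_s: 14.45
ee_pos: [614.9, -257.4, 20.7]
ee_rot: [-180.0, -0.0, 91.6]
force: [0.5, 0.4, -0.6]
gripper_width: 69.3
gripper_force: 0.0
time_s: 15.45
ee_pos: [527.8, -163.1, 147.7]
ee_rot: [179.9, 0.0, 91.6]
force: [0.4, -0.2, 0.6]
gripper_width: 91.2
gripper_force: 0.0
t 15.45 at [ 527.8 -163.1  147.7] [179.9   0.   91.6] slide [ 2.5  -2.28  0.26] spin -0.0 w 91.2 f 0.0
```

```bash
python3 -m jog '{"jaw":[91,91,91,91,91,91,91,91,91,91],"slide":[[0.7,-0.5,0],[0.7,-0.5,0],[0.7,-0.5,0],[0.7,-0.45,0],[0.53,-0.25,0],[0.2,-0.08,0],[0,0,0],[0,0,0],[0,0,0],[0,0,0]],"spin":[0,0,0,0,0,0,0.9,1,1,1]}';python3 -m jog '{"jaw":[91,91,91,91,91,70,70,70,70,70],"slide":[[0,0,0],[0,0,0],[0,0,0],[0,0,0],[0,0,0],[0,0,0],[0,0,0],[0,0,0],[0,0,0],[0,0,0]],"spin":[1,1,1,1,1,1,1,0.55,0,0]}'; python3 -c "
from h import *
go(457.3,-56,4,0)"
```

```text
time_s: 16.45
ee_pos: [458.1, -60.2, 147.1]
ee_rot: [179.9, -0.0, 60.0]
force: [-0.2, -0.6, 0.2]
gripper_width: 90.3
gripper_force: 0.0
time_s: 17.45
ee_pos: [457.7, -60.1, 146.9]
ee_rot: [180.0, -0.0, 0.1]
force: [1.0, -0.7, -0.8]
gripper_width: 70.1
gripper_force: 0.0
t 17.45 at [457.7 -60.1 146.9] [ 1.8e+02 -0.0e+00  1.0e-01] slide [-0.01 -0.14  4.76] spin 0.01 w 70.1 f 0.0
```

```bash
python3 -m jog '{"jaw":[70,70,70,70,70,70,70,70],"slide":[[0,-0.14,0.6],[0,0,1],[0,0,1],[0,0,1],[0,0,0.6],[0,0,0.4],[0,0,0.2],[0,0,0]],"spin":[0,0,0,0,0,0,0,0]}';python3 -m jog '{"jaw":[33,33,33,33,33,33,33,33],"slide":[[0,0,0],[0,0,0],[0,0,0],[0,0,0],[0,0,0],[0,0,0],[0,0,0],[0,0,0]],"spin":[0,0,0,0,0,0,0,0]}' 10; python3 -c "
from h import *
go(457.3,-56,4,0)"
```

```text
time_s: 18.25
ee_pos: [457.0, -55.6, 2.2]
ee_rot: [-180.0, 0.1, 0.0]
force: [-0.5, -0.2, -0.1]
gripper_width: 70.0
gripper_force: 0.0
time_s: 19.05
ee_pos: [457.3, -55.6, 3.0]
ee_rot: [180.0, -0.0, -0.0]
force: [0.5, 0.1, 3.8]
gripper_width: 33.8
gripper_force: 10.0
t 19.05 at [457.3 -55.6   3. ] [180.  -0.  -0.] slide [-0.    0.01 -0.03] spin -0.0 w 33.8 f 10.0
```

```bash
python3 -m jog '{"jaw":[33,33,33,33,33,33,33,33,33,33],"slide":[[0,0,-0.5],[0,0,-0.9],[0,0,-0.9],[0.2,0.2,-0.2],[0.6,0.4,0],[0.8,0.4,0],[0.8,0.4,0],[0.8,0.4,0],[0.8,0.4,0],[0.8,0.4,0]],"spin":[0,0,0,0,0,0,0,0,0,0]}'; python3 -c "
from h import *
go(613.8,-134.5,60,0)"
```

```text
time_s: 20.05
ee_pos: [601.7, -134.4, 76.1]
ee_rot: [-180.0, 0.1, -0.0]
force: [1.2, 0.5, -0.2]
gripper_width: 33.7
gripper_force: 10.0
t 20.05 at [ 601.7 -134.4   76.1] [-1.8e+02  1.0e-01 -0.0e+00] slide [0.4  0.   0.54] spin -0.0 w 33.7 f 10.0
```

```bash
python3 -m jog '{"jaw":[33,33,33,33,33,33,33,33],"slide":[[0.42,0.03,0],[0,0,0.4],[0,0,0.8],[0,0,0.6],[0,0,0.3],[0,0,0.2],[0,0,0.07],[0,0,0]],"spin":[0,0,0,0,0,0,0,0]}'; python3 -c "
from h import *
go(613.8,-134.5,4,0)
print(env.state()['force'])
import json
m=env.camera_model('wrist'); json.dump({k:np.array(v).tolist() for k,v in m.items()},open('w5.json','w'))
crop('wrist',0,0,512,384,1.5625,'w5')"
```

```text
time_s: 20.85
ee_pos: [613.8, -134.6, 6.8]
ee_rot: [180.0, -0.0, -0.0]
force: [-0.3, 0.5, 0.4]
gripper_width: 33.7
gripper_force: 10.0
t 20.85 at [ 613.8 -134.6    6.8] [180.  -0.  -0.] slide [-0.   -0.    0.09] spin -0.0 w 33.7 f 10.0
[-0.28718429  0.51416566  0.39588106]
```

View pics/w5.png

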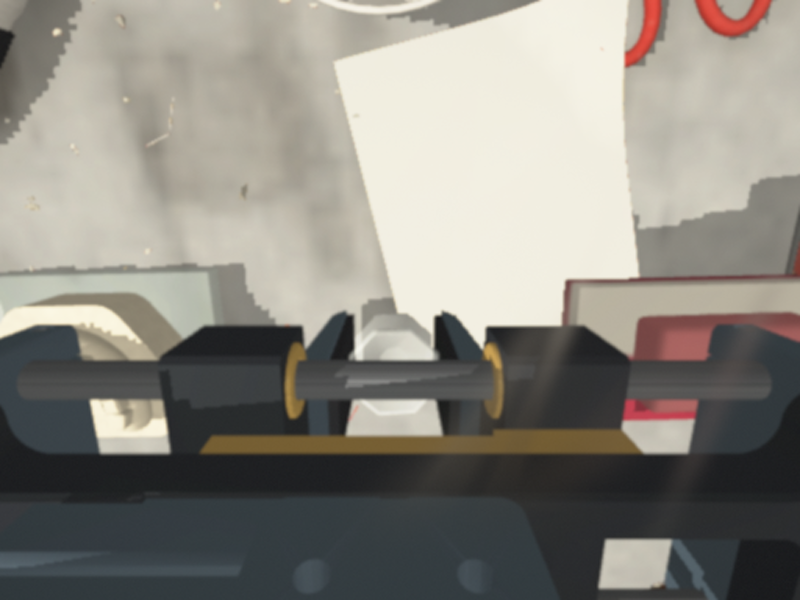

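The dish hangs between the fingers around (395,350). The slab edge is at column 215 and the box edge at 567, so it is centred. Lower it and release.

```bash
python3 -m jog '{"jaw":[33,33,45,60,75,75,75],"slide":[[0,0,0.1],[0,0,0.02],[0,0,0],[0,0,0],[0,0,0],[0,0,0],[0,0,0]],"spin":[0,0,0,0,0,0,0]}';python3 -m jog '{"jaw":[75,75,75,91,91,91,91,91,91,91],"slide":[[0,0,-0.4],[0,0,-0.8],[0,0,-1],[0,0,-1],[-0.4,0,-1],[-0.8,0.4,0],[-0.9,0.6,0],[-0.9,0.6,0],[-0.9,0.5,0],[-0.6,0.3,0]],"spin":[0,0,0,0,0,0,0,0,0,0]}'; python3 -c "
from h import *
go(461,-230,140,90)
crop('top',235,140,170,130,4.6,'top2')"
```

```text
time_s: 21.6
ee_pos: [613.7, -134.6, 3.1]
ee_rot: [180.0, -0.0, -0.0]
force: [-0.7, 0.4, 1.2]
gripper_width: 70.7
gripper_force: 0.0
time_s: 22.6
ee_pos: [477.1, -207.2, 130.0]
ee_rot: [180.0, -0.0, -0.1]
force: [0.1, -1.0, 0.1]
gripper_width: 91.1
gripper_force: 0.0
t 22.6 at [ 477.1 -207.2  130. ] [ 1.8e+02 -0.0e+00 -1.0e-01] slide [-0.54  0.76 -0.33] spin -11.26 w 91.1 f 0.0
```

View pics/top2.png

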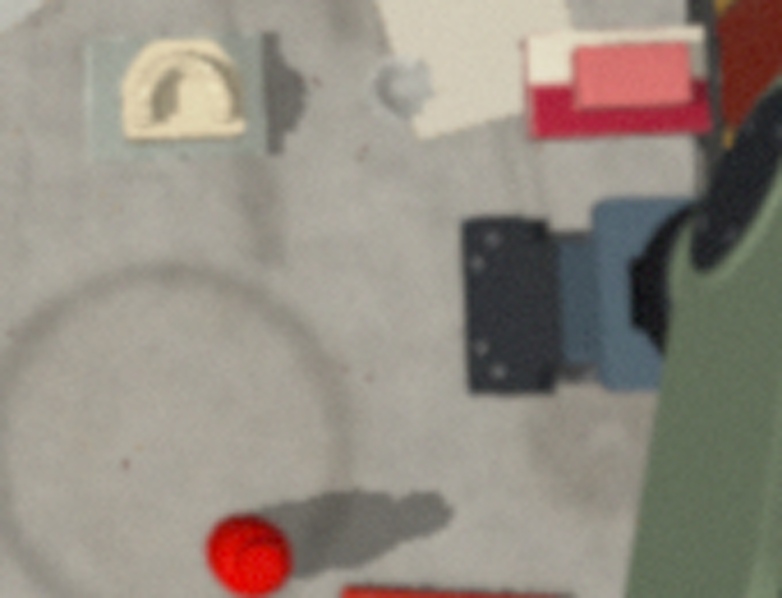

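The model is on the slab (122-245, 40-140), the dish rim is at about (402,87), and the wax is on the box (574,47)-(692,107). I'll check these numerically.

```bash
python3 - <<'E'
from h import *
np.set_printoptions(precision=1,suppress=True)
m=env.camera_model("top")
B=lambda u,v,z: back(m,235+u/4.6-.4,140+v/4.6-.4,z)[:2]
s=np.mean([B(*q,10) for q in [(88,36),(265,34),(263,156),(88,158)]],0)
c=np.mean([B(*q,16) for q in [(527,33),(706,25),(711,131),(536,138)]],0)
w=np.mean([B(*q,35) for q in [(574,47),(688,42),(692,105),(577,108)]],0)
mo=[B(122,138,31),B(245,134,31),B(183,40,31),B(183,138,31)]
d=B(402,87,27)
print("slab",s,"case",c,"mid",(s+c)/2,"wax",w-c,"model",mo,"dish",d-(s+c)/2)
E
```

```text
slab [613.8 -11. ] case [ 615.9 -260.4] mid [ 614.9 -135.7] wax [-0.2 -1.3] model [array([587.1,  20.4]), array([588. , -47.3]), array([641.2, -14.6]), array([586.5, -13.1])] dish [-1.6  0.1]
```

```bash
python3 -m jog '{"jaw":[91,91,91,91,91,91,91,91,91,91],"slide":[[0,0,-0.5],[0,0,0],[0,0,0],[0,0,0],[0,0,0],[0,0,0],[0,0,0],[0,0,0],[0,0,0],[0,0,0]],"spin":[-0.9,-1,-1,-1,-1,-1,-1,-1,-1,-1]}';python3 -m jog '{"jaw":[91,91,91,91,91,91],"slide":[[0,0,0],[0,0,0],[-0.3,-0.2,0],[-0.6,-0.2,0],[-0.5,-0.1,0],[0,0,0]],"spin":[-1,-0.36,0,0,0,0]}'; python3 -c "
from h import *
go(461.5,-269,145,90)
import json
m=env.camera_model('wrist'); json.dump({k:np.array(v).tolist() for k,v in m.items()},open('w6.json','w'))
crop('wrist',0,0,512,384,1.5625,'w6')"
```

```text
time_s: 23.65
ee_pos: [479.5, -206.2, 144.5]
ee_rot: [179.9, -0.0, 79.5]
force: [0.5, 0.6, -0.6]
gripper_width: 90.7
gripper_force: 0.0
time_s: 24.25
ee_pos: [463.6, -250.4, 144.3]
ee_rot: [180.0, 0.1, 89.9]
force: [0.8, -0.2, 0.0]
gripper_width: 91.2
gripper_force: 0.0
t 24.25 at [ 463.6 -250.4  144.3] [1.80e+02 1.00e-01 8.99e+01] slide [-0.62 -0.07 -0.02] spin -0.01 w 91.2 f 0.0
```

View pics/w6.png

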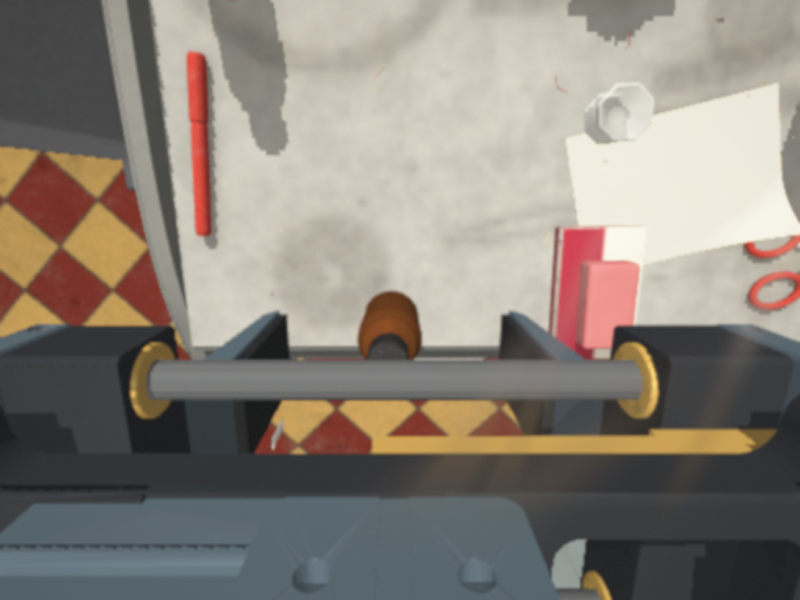

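The bottle's base far edge is at (391,291) and the body is centred on column 390. The right-hand rim at row 350 looks low.

```bash
python3 - <<'E'
from h import *
import json
np.set_printoptions(precision=1,suppress=True)
m={k:np.array(v) for k,v in json.load(open("w6.json")).items()}
B=lambda u,v,z: back(m,u/1.5625-.2,v/1.5625-.2,z)[:2]
print(B(391,291,3),B(390,330,78),B(359,335,70),B(421,335,70),"rim",B(220,350,0),B(220,350,20))
E
```

```text
[ 461.1 -256.9] [ 460.9 -263. ] [ 441.7 -268.9] [ 480. -269.] rim [ 323.7 -306. ] [ 332.6 -298.2]
```

```bash
python3 -m jog '{"jaw":[91,91,91,91,91,91,91,91],"slide":[[-0.4,-0.05,0],[-0.29,-0.03,0],[0,0,0],[0,0,0.6],[0,0,1],[0,0,1],[0,0,0.6],[0,0,0.4]],"spin":[0,0,0,0,0,0,0,0]}'; python3 -m jog '{"jaw":[91,38,38,38,38,38,38,38,38],"slide":[[0,0,0],[0,0,0],[0,0,0],[0,0,0],[0,0,0],[0,0,0],[0,0,0],[0,0,0],[0,0,0]],"spin":[0,0,0,0,0,0,0,0,0]}' 20; python3 -c "
from h import *
go(461.5,-271,36,90);print(env.state()['force'])"
```

```text
time_s: 25.1
ee_pos: [460.7, -268.6, 34.5]
ee_rot: [-179.9, -0.1, 90.1]
force: [-0.8, 0.4, 0.3]
gripper_width: 90.9
gripper_force: 0.0
time_s: 26.0
ee_pos: [461.3, -269.3, 36.2]
ee_rot: [-180.0, 0.0, 90.1]
force: [-0.6, -0.2, 0.7]
gripper_width: 41.1
gripper_force: 20.0
t 26.0 at [ 461.3 -269.3   36.2] [-180.     0.    90.1] slide [-0.06  0.01  0.01] spin 0.01 w 41.1 f 20.0
[-0.58680698 -0.1544246   0.67808105]
```

```bash
python3 -m jog '{"jaw":[38,38,38,38,38,38,38,38,38,38],"slide":[[0,0,-0.3],[0,0,-0.7],[0,0,-0.6],[0.2,0.15,0],[0.5,0.35,0],[0.7,0.5,0],[0.7,0.5,0],[0.7,0.5,0],[0.7,0.5,0],[0.5,0.35,0]],"spin":[0,0,0,0,0,0,0,0,0,0]}'; python3 -m jog '{"jaw":[38,38,38,38,38,38,38,38,38,38],"slide":[[0.4,0.2,0],[0,0,0],[0,0,0],[0,0,0],[0,0,0],[0,0,0],[0,0,0],[0,0,0],[0,0,0],[0,0,0]],"spin":[0,0.5,1,1,1,1,1,1,1,1]}';  python3 -m jog '{"jaw":[38,38,38,38,38],"slide":[[0,0,0],[0,0,0],[0,0,0],[0,0,0],[0,0,0]],"spin":[1,1,0.75,0,0]}'; python3 -c "
from h import *
go(554,-135.5,36.5,0)
import json
m=env.camera_model('wrist'); json.dump({k:np.array(v).tolist() for k,v in m.items()},open('w7.json','w'))
crop('wrist',0,0,512,384,1.5625,'w7')"
```

```text
time_s: 27.0
ee_pos: [547.2, -147.1, 83.1]
ee_rot: [-179.9, -0.0, 90.1]
force: [-0.2, -0.2, -1.6]
gripper_width: 41.1
gripper_force: 20.0
time_s: 28.0
ee_pos: [552.1, -136.8, 83.4]
ee_rot: [-180.0, 0.1, 21.7]
force: [0.9, -0.6, -2.0]
gripper_width: 41.7
gripper_force: 20.0
time_s: 28.5
ee_pos: [552.3, -136.9, 83.6]
ee_rot: [-180.0, 0.0, 0.2]
force: [-0.5, -0.6, -1.5]
gripper_width: 41.3
gripper_force: 20.0
t 28.5 at [ 552.3 -136.9   83.6] [-180.     0.     0.2] slide [ 0.06 -0.05  1.57] spin 0.02 w 41.3 f 20.0
```

View pics/w7.png

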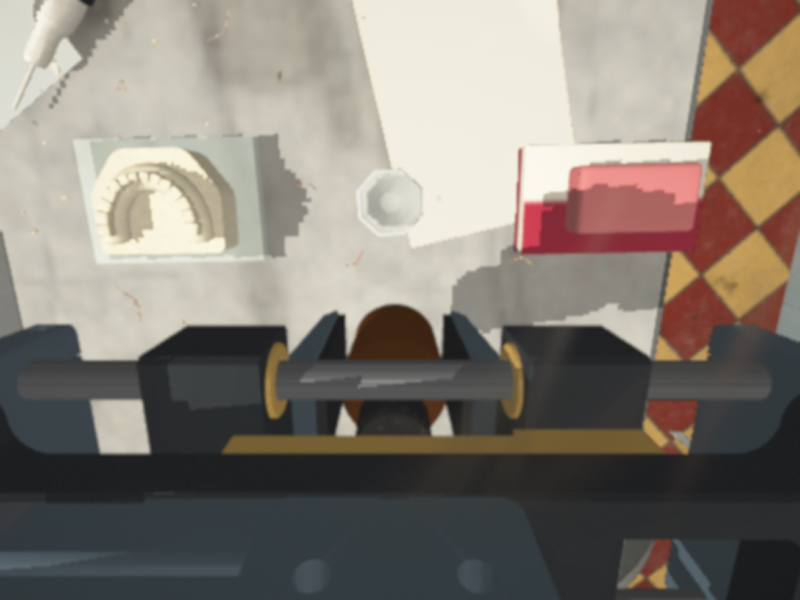

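The dish is at (391,202) with the bottle straight in front at (394,345). Everything else is in place, so lower and release.

```bash
python3 -m jog '{"jaw":[38,38,38,38,38,38,38,38],"slide":[[0.05,-0.03,0.3],[0,0,0.6],[0,0,0.35],[0,0,0.2],[0,0,0.08],[0,0,0],[0,0,0],[0,0,0]],"spin":[0,0,0,0,0,0,0,0]}'; python3 -c "
from h import *
go(554,-135.5,36.2,0);print(env.state()['force'])"
```

```text
time_s: 29.35
ee_pos: [554.6, -136.3, 38.7]
ee_rot: [180.0, -0.1, 0.1]
force: [0.8, -0.0, -1.3]
gripper_width: 41.2
gripper_force: 20.0
t 29.35 at [ 554.6 -136.3   38.7] [ 1.8e+02 -1.0e-01  1.0e-01] slide [-0.02 -0.03  0.08] spin 0.01 w 41.2 f 20.0
[ 0.80245006 -0.02685368 -1.27375292]
```

```bash
python3 -m jog '{"jaw":[38,38,38,50,65,91,91,91],"slide":[[0,0,0.05],[0,0,0.03],[0,0,0],[0,0,0],[0,0,0],[0,0,0],[0,0,0],[0,0,0]],"spin":[0,0,0,0,0,0,0,0]}'; python3 -m jog '{"jaw":[91,91,91,91,91,91,91,91,91,91],"slide":[[0,0,-0.4],[0,0,-0.8],[0,0,-1],[0,0,-1],[0,0,-0.8],[-0.5,0.3,0],[-0.8,0.6,0],[-0.8,0.6,0],[-0.8,0.6,0],[-0.8,0.6,0]],"spin":[0,0,0,0,0,0,0,0,0,0]}';python3 -m jog '{"jaw":[91,91,91,91,91],"slide":[[-0.6,0.6,0],[-0.4,0.8,0],[-0.2,0.8,0],[0,0,0],[0,0,0]],"spin":[0,0,0,0,0]}'; python3 -c "
from h import *
crop('top',235,140,170,130,4.6,'top3')"
```

```text
time_s: 30.15
ee_pos: [554.2, -136.2, 35.7]
ee_rot: [180.0, 0.0, 0.1]
force: [-0.1, -0.2, 0.4]
gripper_width: 78.2
gripper_force: 0.0
time_s: 31.15
ee_pos: [440.9, -217.7, 155.2]
ee_rot: [-180.0, 0.1, 0.1]
force: [-0.1, -0.4, -0.2]
gripper_width: 90.7
gripper_force: 0.0
time_s: 31.65
ee_pos: [406.2, -283.1, 155.3]
ee_rot: [-179.9, 0.1, -0.0]
force: [0.2, 0.1, -0.1]
gripper_width: 90.9
gripper_force: 0.0
```

View pics/top3.png

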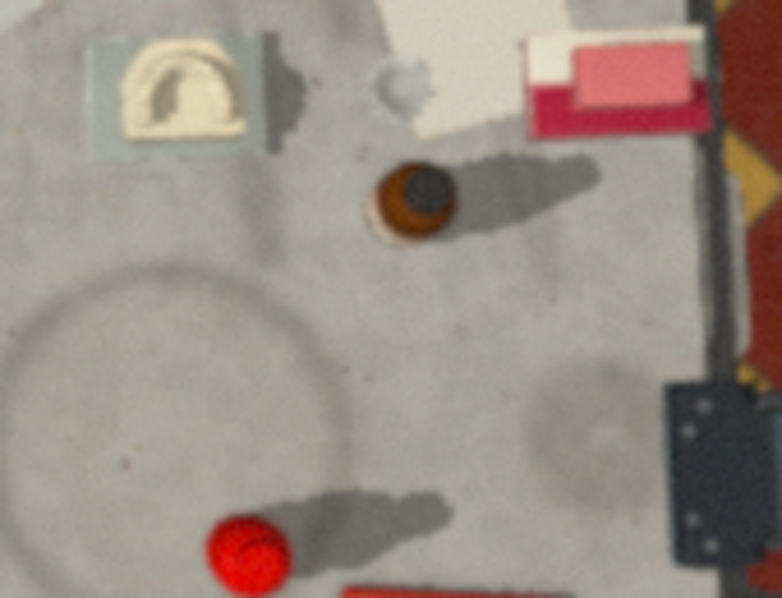

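The bottle is upright with its cap at (430,190), in front of the dish at (402,87). I'll check the numbers and hand in.

```bash
python3 - <<'E'
from h import *
m=env.camera_model("top")
b=back(m,235+430/4.6-.4,140+189/4.6-.4,95); d=back(m,235+402/4.6-.4,140+87/4.6-.4,27)
print(b.round(1),d.round(1))
if abs(b[1]-d[1])<10 and 53<np.hypot(*(d-b)[:2])<78: print(env.job_done())
E
```

```text
[ 547.6 -135.3   95. ] [ 613.2 -135.6   27. ]
the job is handed in; nothing more can be done
None
```

The job is handed in after about 32 s of robot time: model on the slab, wax on its box and dish halfway between; the bottle, moved last, stands upright about 25 mm in front of the dish by the top camera, and I saw no contact with the lamp or pot but did not measure their positions afterwards.

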